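# Open the dye booth and start its fan

### The arm

A 6-joint arm with a two-finger parallel gripper is mounted at the origin on a cart in front of the work surface, level with it; the furniture and walls round the work are solid. World frame = base frame: x ahead of the robot, y to its left, z up, the work surface at z = 0. Lengths are in mm, angles in rad, forces in N, time in s.
With the tool pointing down it reaches from about 400 to 925 mm from the base axis. Payload 12.5 kg.
Tool frame: the origin (TCP) lies midway between the tips of the shut fingers; the grasp point (between the pads) lies env.grasp_offset behind it (env.grasp_offset is the distance from the TCP to the grasp point, in mm); x points along the fingers, y is the direction in which the jaws open and shut, and the axes are right-handed (so a half turn about x gives the same grasp; the last joint's range is limited). The gripper opens to 95 mm and grips with 3 to 60 N. Pads are 20 mm wide; open, the fingers measure 119 mm over their backs; the gripper's body (75 mm by 180 mm) begins 59 mm behind the grasp point.
Start: joints at [1.159, 0.491, 1.559, -0, 1.092, -0.106], TCP at [188.143, 596.028, 214.661] pointing down, gripper open.
Joint ranges: [-3.1, 3.1], [-0.84, 2.19], [0.05, 2.79], [-1.13, 4.28], [0.06, 2.93], [-2.69, 2.69]. Speed limits (rad/s): [2.22, 2.22, 2.79, 3.14, 3.14, 3.14].

### API

Orientations are given as [roll, pitch, yaw] about the fixed x, y, z axes, in that order (R = Rz(yaw) Ry(pitch) Rx(roll)).
In Python, from cell import env gives the robot as it stands.
- The arm moves only by the tool apply_moves, never from a script. Its arguments are lists of equal length, an entry for each row: "offset": the shift along the world's x, y, z in units of 25 mm (1.0 is 25 mm), a list of three; "yaw": the turn about the world's z in units of 6 degrees (1.0 is 6 degrees); "jaw": the closure, from -1 (fully open) to 1 (shut), so that 0 is half open. A call has 1 to 20 rows; each row is the pose to reach, as a shift and turn from the pose measured when the call began; what a row does not reach only later rows make up. A row lasts 1/8 s, in which the tool goes at most 62.5 mm and 10.7 degrees, less where a joint would pass 70% of its speed; a pose out of reach is approached as far as the arm can. A call with a gripper value outside its range is refused whole. The fingers move at their own pace and stop on an object; the grip force is fixed at half the most. Time passes only in rows, so rows that repeat a pose let the fingers close. It gives the time, the measured TCP pose, the force and the opening at its end, in the units of the state.
- env.state(): the state, without advancing time (a new reading comes with each control period).
- env.read_camera(name): name is "scene" or "side" or "wrist"; returns a dict with "frame" (384x512x3 uint8, red, green, blue), "fx", "fy", "cx", "cy" (pixels), "distortion" ([k1, k2, p1, p2, k3] as OpenCV has them; the pictures are not rectified), "xyz" and "rotation" of the camera in the world; the wrist camera has in their place "hand_eye" (4x4, takes a point from camera to tool coordinates, whose origin is the TCP and whose axes are the tool frame's). Camera axes: x right, y down, z forward; pixel columns grow to the right and rows downward; lengths in mm; the calibration is good to about 2 mm. A picture is of the moment at which its call begins: read the wrist's pose just before it. There is no depth.
- env.job_done(): hands the job in, once; it reports no verdict.
The state is a dict: "t": time; "joints": joint angles; "qvel": joint speeds; "tau": joint torques, N m; "eef_pos": TCP position; "tcp_rot": TCP orientation; "ft_force": force on the tool from outside, world axes, zero at the start; "moment": the same for the moment, N m; "opening": opening from 0.0 (shut) to 1.0 (fully open).
Only numpy, scipy, OpenCV 4.12 (cv2) and the standard library are available. Lean on these libraries where they do the work, as an engineer would, in place of code of your own. Each camera call takes 0.05 s, during which the arm holds its last target.

### The job

Get the small extraction booth ready for dyeing: with the fingertips beneath the window's lip, push the sliding window up until the lip is level with the brass pointer on the rail, pushing only from beneath (do not pinch the lip or push on its top). Then press the fan's flat start button down with a fingertip and let it go, without pressing the mushroom stop button. Leave the window at the pointer and the wax tin, the beeswax and the thread spool where they stand.

Things in the scene. Friction and masses are not known exactly. Their poses are not given: they have to be found in the camera images.
- booth: Grey extraction booth fixed to the table, 200 mm wide, 180 deep, 280 high plus a 30 mm hose stub. Origin on the table, middle of the foot of its front; x points into the booth, z up; turned a little about the vertical. A vertical kick panel closes the front up to 90 mm; above, the front leans back 35 degrees and carries the sliding window between two rails 18 mm wide, centred 90 mm either side.
- sash (a joint): Clear sliding window, how far it is pushed up along the sloping front, in m: 0 shut, 0.12 fully up. Counterweighted with some friction: it stays where it is left, takes about 7 N along the slope to push up. It never moves by itself.
- lip_under (a point): Middle of the underside of the window's lip, a straight aluminium ledge at the window's foot, 140 mm wide, 10 thick (plus 3 mm rubber on top), standing out 40 mm square to the window; 19 mm back from its front edge. Axes: z up the slope, as the window slides; -x out of the window along the lip (to the robot and 35 degrees up), y left along the lip. Shut, the lip's root is 90 mm above the table.
- lip_level (a point): Middle (half thickness, half depth) of the lip's right-hand end. Same axes as lip_under.
- height_mark (a joint): Where the brass pointer is clamped, as the value of joint sash at which the lip is level with it (m). It cannot be moved.
- mark_level (a point): Tip of the brass pointer, clamped on the right-hand rail (seen from the robot) and pointing inward to the lip's end. Clamp 24 x 16 mm. z runs up the slope as for the lip; the lip is level when the middle of its thickness is at this height along the slope.
- switch_box: Grey switch box of the fan with an aluminium face, fixed to the table left of the booth, 125 x 66 x 44 mm, its long side along its x, which points roughly away from the robot. Origin at the middle of its underside.
- start_button (a joint): Start button: black flat round button of 25 mm at the end of the box nearer the robot. Pressed depth in m: 0 free, 0.006 fully down; it springs back, about 1 N to start and 4.5 N fully down.
- start_top (a point): Middle of the top of the start button, 56 mm above the table when free; 31 mm from the box's middle.
- stop_button (a joint): Stop button: black mushroom button with a 38 mm head at the far end of the box, its top 69 mm above the table, 62 mm from the start button centre to centre. Pressed depth in m: 0 free, 0.006 down. Must not be pressed.
- wax: Round wax tin, 68 mm across, 34 mm high, loose on the table right of the booth; origin at the middle of its underside. Leave alone.
- beeswax_bar: Yellow bar of beeswax, 37 x 53 x 20 mm, loose on the table in front of the booth's left side; origin at the middle of its underside. Leave alone.
- spool: Cream thread spool, 48 mm across, 90 mm high, loose on the table left of the switch box; origin at the middle of its underside. Leave alone.

How it is judged:
By the outcome, as a careful person would: the job done as asked, in the order asked, and still so for the second after the job is handed in, with the robot touching nothing.
It also fails if it takes over 48 s, if anything falls off the work surface, if the arm or the gripper's body presses on something with over 40 N, if the wrist force passes 120 N, or if a joint passes its speed limit or range.

## Working session

There is one attempt and no reset: what is moved stays moved. The work goes in short steps, Python scripts to look and compute and a tool call to move; the robot and the scene stay as the last step left them, time stands still between calls to the robot, and variables do not carry over. Pictures are saved under pics/ and viewed, and the job is handed in when it is done.

Besides the shell and the picture viewer there is one more tool, called after "Request:" as name([rows], argument=value, ...), one row to a line, values as JSON. apply_moves: Moves the arm, as the interface text tells. Its arguments: {"type":"object","properties":{"offset":{"type":"array"},"yaw":{"type":"array"},"jaw":{"type":"array"}},"required":["offset","yaw","jaw"]}

```bash
ls; mkdir -p pics; cat > h.py <<'E'
import numpy as np,cv2
from cell import env
def snap(n,f):
    s=env.state();c=env.read_camera(n);cv2.imwrite('pics/'+f,cv2.cvtColor(c['frame'],cv2.COLOR_RGB2BGR));return s,c
E
python3 - <<'E'
from h import *
s=env.state();print(s, env.grasp_offset)
for n in ['scene','side','wrist']:
    s,c=snap(n,n+'0.png');print({k:(np.round(v,3).tolist() if k!='frame' else 0) for k,v in c.items()})
import pickle
E
```

```text
pics
{'t': 0.0, 'joints': array([ 1.15940031e+00,  4.91590753e-01,  1.55944189e+00,  3.42569817e-05,
        1.09172114e+00, -1.05596876e-01]), 'qvel': array([-0.00133908, -0.00064058,  0.00062145, -0.00093367,  0.00154489,
        0.00054969]), 'tau': array([ 1.31339151e-03, -6.12645292e+01, -2.58176190e+01,  6.92794262e-02,
        4.82866878e-02, -1.43751276e-04]), 'eef_pos': array([188.02976916, 595.78866005, 214.04497909]), 'tcp_rot': array([-1.70255312,  1.5696348 , -2.00836807]), 'ft_force': array([ 0.04679618, -0.30796681,  0.16004286]), 'moment': array([0.00212524, 0.03134644, 0.02717304]), 'opening': 1.00268859118286} 18.8
{'frame': 0, 'fx': 440.868, 'fy': 440.868, 'cx': 251.964, 'cy': 195.49, 'distortion': [-0.125, 0.0, 0.0, 0.0, 0.0], 'xyz': [24.667, -264.402, 880.463], 'rotation': [-2.461, 0.009, -0.718]}
{'frame': 0, 'fx': 492.805, 'fy': 492.805, 'cx': 250.246, 'cy': 200.839, 'distortion': [-0.068, 0.0, 0.0, 0.0, 0.0], 'xyz': [-68.182, -642.248, 803.433], 'rotation': [-2.189, -0.015, -0.523]}
{'frame': 0, 'fx': 266.541, 'fy': 266.541, 'cx': 257.273, 'cy': 192.324, 'distortion': [-0.015, 0.0, 0.0, 0.0, 0.0], 'hand_eye': [[0.0, -0.272, 0.962, -170.536], [1.0, 0.001, -0.0, 0.055], [-0.001, 0.962, 0.272, -76.851], [0.0, 0.0, 0.0, 1.0]]}
```

View pics/scene0.png

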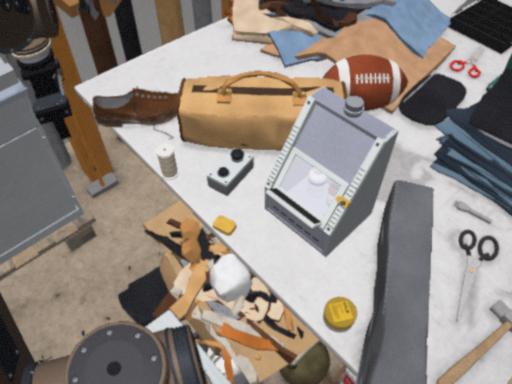

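View pics/side0.png

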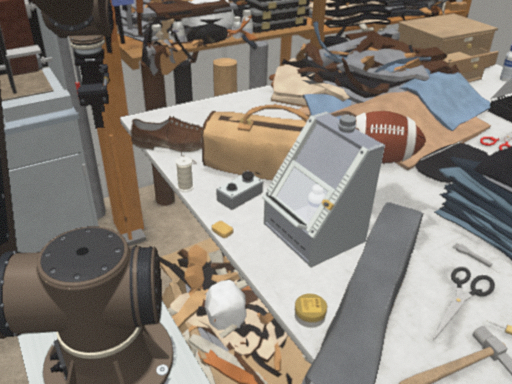

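View pics/wrist0.png

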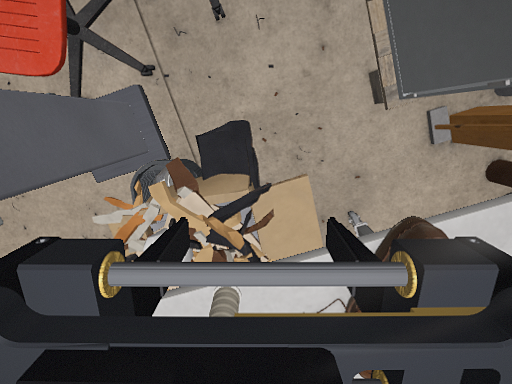

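```bash
python3 - <<'E'
import cv2
a=cv2.imread('pics/scene0.png')[80:280,150:410];cv2.imwrite('pics/sceneC.png',cv2.resize(a,None,fx=3,fy=3,interpolation=2))
a=cv2.imread('pics/side0.png')[100:280,160:400];cv2.imwrite('pics/sideC.png',cv2.resize(a,None,fx=3.3,fy=3.3,interpolation=2))
E
```

```text
(no output)
```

View pics/sceneC.png

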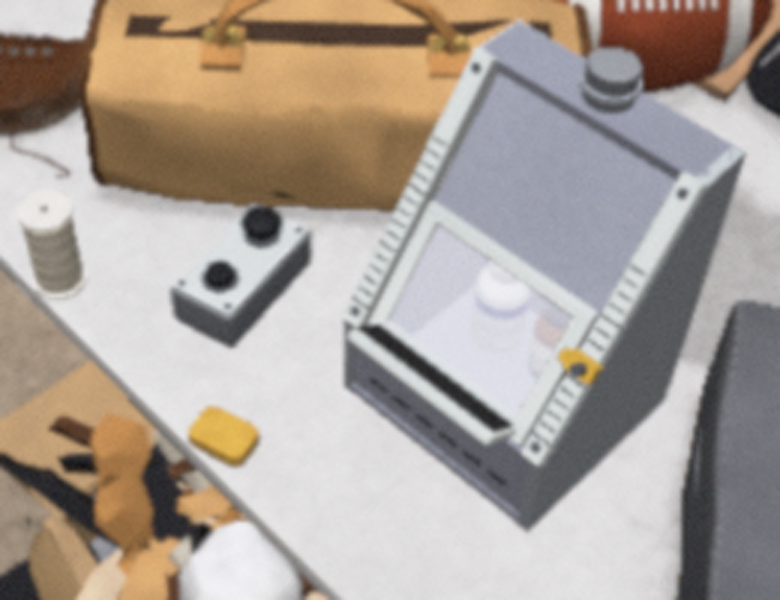

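View pics/sideC.png

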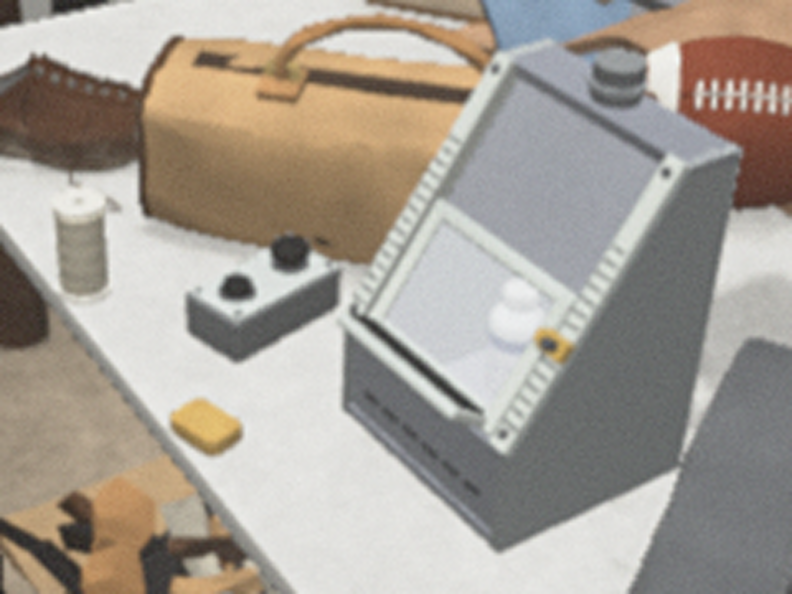

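```bash
cat >> h.py <<'E'
from scipy.spatial.transform import Rotation as Ro
CAL={}
def cam(c,s=None):
    K=np.array([[c['fx'],0,c['cx']],[0,c['fy'],c['cy']],[0,0,1.]]);d=np.array(c['distortion'],float)
    if 'xyz' in c: R=Ro.from_euler('xyz',c['rotation']).as_matrix();t=np.array(c['xyz'])
    else:
        T=np.eye(4);T[:3,:3]=Ro.from_euler('xyz',s['tcp_rot']).as_matrix();T[:3,3]=s['eef_pos'];T=T@c['hand_eye'];R=T[:3,:3];t=T[:3,3]
    return K,d,R,t
def ray(C,p):
    K,d,R,t=C;u=cv2.undistortPoints(np.array([[p]],float),K,d)[0,0];v=R@[u[0],u[1],1];return t,v/np.linalg.norm(v)
def plane(C,p,z):
    t,v=ray(C,p);return t+v*(z-t[2])/v[2]
def tri(*cp):
    A=0;b=0;rs=[ray(*q) for q in cp]
    for t,v in rs: P=np.eye(3)-np.outer(v,v);A=A+P;b=b+P@t
    x=np.linalg.solve(A,b);return x,[np.linalg.norm((np.eye(3)-np.outer(v,v))@(x-t)) for t,v in rs]
def proj(C,x):
    K,d,R,t=C;return cv2.projectPoints((R.T@(np.array(x,float)-t).reshape(-1,3).T).T,np.zeros(3),np.zeros(3),K,d)[0][:,0]
E
cat > m1.py <<'E'
from h import *
cs=env.read_camera('scene');cd=env.read_camera('side');A=cam(cs);B=cam(cd)
f=lambda p:((p[0]+.5)/3-.5+150,(p[1]+.5)/3-.5+80)
g=lambda p:((p[0]+.5)/3.3-.5+160,(p[1]+.5)/3.3-.5+100)
pts=dict(footR=((527,527),(500,551)),footL=((346,387),(345,409)),scrBR=((536,447),(502,433)),scrTR=((683,194),(666,173)),scrTL=((477,69),(496,69)),scrBL=((354,311),(356,312)),
 lipRfrontbot=((490,443),(463,423)),lipLfront=((348,331),(341,320)),tip=((559,356),(537,338)),start=((219,272),(237,285)),stop=((262,219),(290,247)),
 boxFL=((173,288),(187,291)),boxFR=((231,320),(237,332)),boxBR=((311,230),(340,267)),bees=((226,426),(208,418)),spooltop=((44,208),(79,200)))
if __name__=='__main__':
  for k,(p,q) in pts.items():
    x,e=tri((A,f(p)),(B,g(q)));print(k,np.round(x,1),np.round(e,1))
E
python3 m1.py
```

```text
footR [502.2  31.6  -6.3] [1.2 1.2]
footL [487.1 224.8  -2.3] [1.7 1.7]
scrBR [496.5  36.6 102.8] [0.5 0.5]
scrTR [617.8  44.2 271. ] [0.7 0.7]
scrTL [607.8 224.  271. ] [1. 1.]
scrBL [494.1 225.3  89.8] [1.6 1.6]
lipRfrontbot [479.   62.1  99.4] [3. 3.]
lipLfront [468.3 205.  103.6] [1. 1.]
tip [534.8  58.1 155.9] [1.4 1.4]
start [463.2 361.7  45.2] [1.1 1.1]
stop [524.2 377.8  55.7] [0.4 0.4]
boxFL [422.1 372.7  46. ] [0.9 0.9]
boxFR [446.2 327.8  24.2] [0.1 0.1]
boxBR [558.1 351.1  39.6] [0.9 0.9]
bees [379.3 252.3  11.3] [0.3 0.3]
spooltop [376.4 487.4  87. ] [1.7 1.7]
```

```bash
python3 - <<'E'
from m1 import *
s=env.state();R=Ro.from_euler('xyz',s['tcp_rot']).as_matrix();print(R.round(3))
print('toolz az deg',np.degrees(np.arctan2(R[1,2],R[0,2])))
for k,z in dict(footR=0,footL=0,start=56,stop=69,spooltop=90,scrBR=100,scrBL=100,scrTR=277,scrTL=277).items():
    p,q=pts[k];print(k,plane(A,f(p),z).round(1),plane(B,g(q),z).round(1))
E
```

```text
[[-0.     0.301  0.954]
 [-0.     0.954 -0.301]
 [-1.    -0.     0.   ]]
toolz az deg -17.51925876741664
footR [497.6  29.7   0. ] [499.1  26.4   0. ]
footL [484.1 223.8   0. ] [487.4 222.4   0. ]
start [456.4 353.7  56. ] [456.8 347.5  56. ]
stop [515.7 367.4  69. ] [514.1 359.6  69. ]
spooltop [373.3 484.7  90. ] [376.4 482.5  90. ]
scrBR [497.6  37.8 100. ] [499.3  39.4 100. ]
scrBL [486.3 219.1 100. ] [487.8 213.1 100. ]
scrTR [611.1  41.2 277. ] [611.1  36.8 277. ]
scrTL [600.7 219.  277. ] [601.6 214.7 277. ]
```

Request:
apply_moves([
  [0.7,-1.6,0.2],
  [1.4,-3.1,0.3],
  [2.1,-4.7,0.5],
  [2.8,-6.2,0.6],
  [3.5,-7.8,0.8],
  [4.2,-9.3,0.9],
  [4.9,-10.9,1.0],
  [5.7,-12.4,1.1],
  [6.4,-14.0,1.2],
  [7.1,-15.5,1.3],
  [7.8,-17.1,1.4],
  [8.5,-18.6,1.4],
  [8.5,-18.6,1.4],
  [8.5,-18.6,1.4],
], yaw=[0.3,0.6,0.9,1.2,1.5,1.8,2.1,2.4,2.7,3.0,3.3,3.5,3.5,3.5], jaw=[0,0,0,0,0,0,0,0,0,0,0,0,0,0])

```text
t: 2.1
eef_pos: [400.4, 131.2, 249.5]
tcp_rot: [-3.112, 1.571, -3.053]
ft_force: [-1.1, -0.7, -0.3]
opening: 0.502
```

```bash
python3 - <<'E'
from h import *
s,c=snap('wrist','w1.png');import pickle;pickle.dump((s,c),open('w1.pkl','wb'))
print(s['t'],s['eef_pos'],s['qvel'].round(3))
im=cv2.imread('pics/w1.png');cv2.imwrite('pics/w1c.png',cv2.resize(im[0:280,100:400],None,fx=2.1,fy=2.1,interpolation=2))
E
```

```text
2.1 [400.38460391 131.18297638 249.51356189] [ 0.02  -0.002  0.002 -0.    -0.001 -0.001]
```

View pics/w1.png

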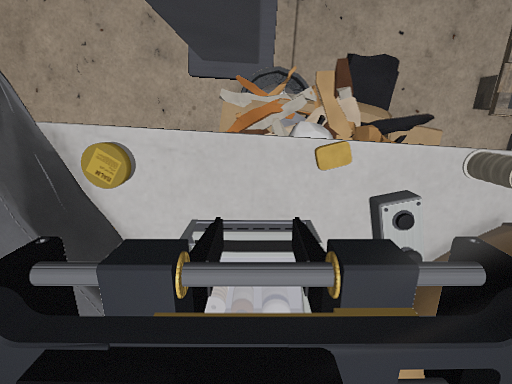

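```bash
python3 - <<'E'
import cv2
im=cv2.imread('pics/w1.png');cv2.imwrite('pics/w1c.png',cv2.resize(im[180:340,160:450],None,fx=2.75,fy=2.75,interpolation=2))
E
```

```text
(no output)
```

View pics/w1c.png

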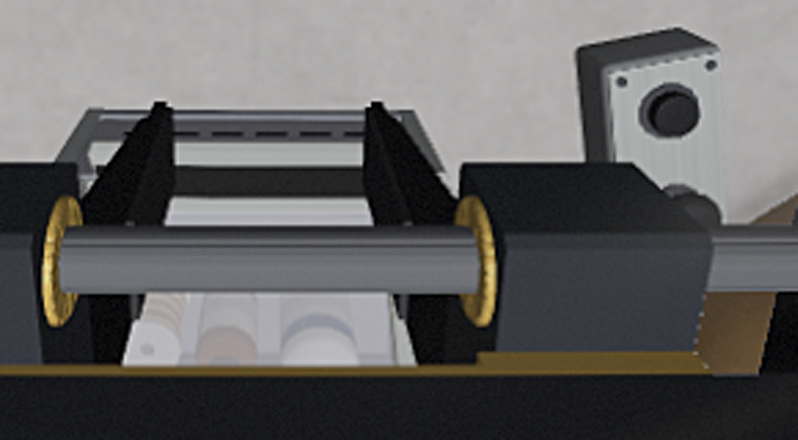

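```bash
python3 - <<'E'
from h import *
import pickle
s,c=pickle.load(open('w1.pkl','rb'));C=cam(c,s)
f=lambda p:((p[0]+.5)/2.75-.5+160,(p[1]+.5)/2.75-.5+180)
for n,p,z in [('foot mid',(265,110),0),('footR',(98,110),0),('footL',(408,110),0),('F',(270,141),113),('Ft',(270,166),121),('Ftop rubber back?',(270,196),103),('start',(674,113),56),('stop~',(692,205),69)]:
    print(n,plane(C,f(p),z).round(1))
print('kick',[ (z,plane(C,f((265,110)),z).round(1)) for z in (0,)])
g=cv2.cvtColor(c['frame'],cv2.COLOR_RGB2GRAY);print(g[212:256,256].tolist());print(g[212:256,240].tolist())
E
```

```text
foot mid [490.1 134.6   0. ]
footR [496.3  32.2   0. ]
footL [484.8 222.2   0. ]
F [460.2 135.6 113. ]
Ft [468.7 136.1 121. ]
Ftop rubber back? [493.2 137.6 103. ]
start [456.5 351.9  56. ]
stop~ [503.5 364.9  69. ]
kick [(0, array([490.1, 134.6,   0. ]))]
[175, 174, 174, 174, 171, 172, 174, 173, 84, 86, 137, 106, 66, 75, 79, 76, 24, 47, 74, 92, 164, 166, 166, 171, 174, 172, 172, 175, 97, 25, 32, 37, 35, 39, 37, 36, 35, 36, 31, 57, 138, 183, 174, 174]
[172, 172, 171, 173, 172, 175, 179, 178, 63, 86, 140, 104, 70, 74, 77, 74, 22, 49, 76, 96, 168, 166, 166, 171, 174, 173, 173, 176, 99, 24, 34, 34, 36, 36, 38, 37, 36, 33, 30, 57, 137, 184, 175, 175]
```

Request:
apply_moves([
  [1.2,-0.9,0.2],
  [2.4,-1.8,0.4],
  [3.6,-2.8,0.5],
  [3.6,-2.8,0.5],
  [3.6,-2.8,0.5],
], yaw=[0,0,0,0,0], jaw=[0,0,0,0,0])

```text
t: 2.78
eef_pos: [489.5, 62.6, 261.8]
tcp_rot: [2.942, 1.57, 3.004]
ft_force: [-0.2, -0.2, 0.2]
opening: 0.498
```

```bash
python3 - <<'E'
from h import *
s,c=snap('wrist','w2.png');import pickle;pickle.dump((s,c),open('w2.pkl','wb'))
print(s['t'],s['eef_pos'],s['qvel'].round(3))
im=cv2.imread('pics/w2.png');cv2.imwrite('pics/w2c.png',cv2.resize(im[120:320,120:380],None,fx=3,fy=3,interpolation=2))
E
```

```text
2.775 [489.45650788  62.55325199 261.7698875 ] [ 0.005 -0.009  0.006 -0.001 -0.    -0.004]
```

View pics/w2c.png

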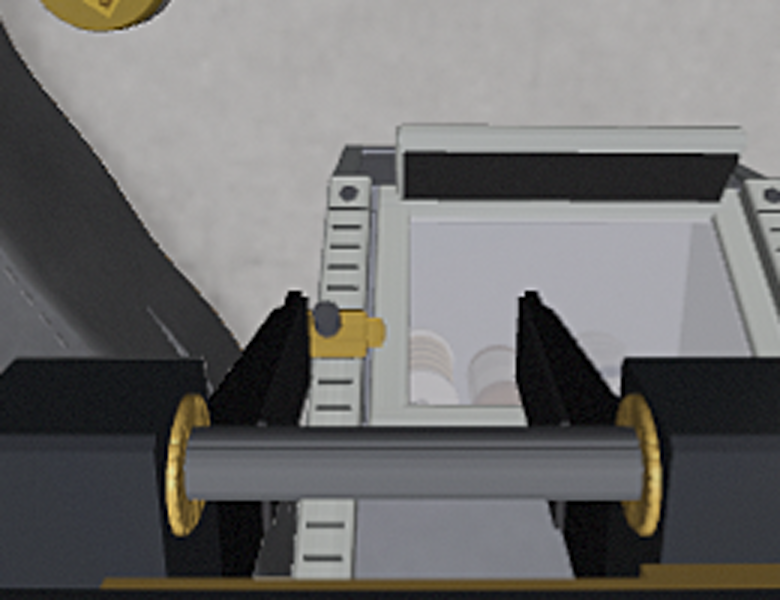

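```bash
cat > m2.py <<'E'
from m1 import *
import pickle
s,c=pickle.load(open('w2.pkl','rb'));W=cam(c,s)
w=lambda p:((p[0]+.5)/3-.5+120,(p[1]+.5)/3-.5+120)
def sh(n,v): print(n,np.round(v,1))
if __name__=='__main__':
  FR=plane(W,w((397,126)),113);FL=plane(W,w((744,128)),113);sh('FR',FR);sh('FL',FL);print(np.linalg.norm(FR-FL),np.degrees(np.arctan2(FR[0]-FL[0],FL[1]-FR[1])))
  for k,pw in dict(tip=(385,333),scrBR=(348,192)).items():
    p,q=pts[k]
    for a in [((A,f(p)),(W,w(pw))),((B,g(q)),(W,w(pw))),((A,f(p)),(B,g(q)),(W,w(pw)))]:
        x,e=tri(*a);print(k,x.round(1),np.round(e,1))
  # root of lip at window
  yaw=np.radians(3.7);ex=np.array([np.cos(yaw),np.sin(yaw),0]);ey=np.array([-ex[1],ex[0],0]);ez=np.array([0,0,1.])
  S=.5736*ex+.8192*ez;N=-.8192*ex+.5736*ez
  F=(FR+FL)/2; O=F-40*N; sh('root mid',O)
  for k,pw in dict(tip=(385,333),scrBR=(348,192),clampR=(312,311),tickrow1=(347,227),t2=(345,247),t3=(343,267),t4=(341,288),t5=(335,381),t6=(333,408),t7=(325,524)).items():
    for h in (0,4,8):
      t,v=ray(W,w(pw));P=t+v*((O+h*N-t)@N)/(v@N);print(k,'h',h,'slope',round((P-O)@S,1),'lat',round((P-O)@ey,1),end=' | ')
    print()
  for k in ('tip','scrBR','scrBL'):
   for C,q in ((A,f(pts[k][0])),(B,g(pts[k][1]))):
    for h in (0,4,8):
      t,v=ray(C,q);P=t+v*((O+h*N-t)@N)/(v@N);print(k,'h',h,'slope',round((P-O)@S,1),'lat',round((P-O)@ey,1),end=' | ')
    print()
E
python3 m2.py
```

```text
FR [464.7  54.7 113. ]
FL [456.7 194.4 113. ]
139.9267675029106 3.287265926371463
tip [532.4  56.  159.8] [1.8 1.8]
tip [534.3  55.2 158.8] [0.3 0.3]
tip [533.5  56.  158.4] [2.2 0.8 1.5]
scrBR [495.   35.8 104.8] [0.3 0.3]
scrBR [495.7  35.4 104.2] [0.3 0.3]
scrBR [495.5  35.7 104.1] [0.6 0.6 0.2]
root mid [493.4 126.7  90.1]
tip h 0 slope 71.5 lat -74.5 | tip h 4 slope 73.9 lat -74.3 | tip h 8 slope 76.3 lat -74.1 | 
scrBR h 0 slope -0.4 lat -92.3 | scrBR h 4 slope 3.0 lat -91.8 | scrBR h 8 slope 6.5 lat -91.4 | 
clampR h 0 slope 61.5 lat -103.3 | clampR h 4 slope 64.1 lat -102.7 | clampR h 8 slope 66.6 lat -102.1 | 
tickrow1 h 0 slope 19.3 lat -91.7 | tickrow1 h 4 slope 22.5 lat -91.3 | tickrow1 h 8 slope 25.7 lat -90.9 | 
t2 h 0 slope 30.0 lat -92.0 | t2 h 4 slope 33.0 lat -91.6 | t2 h 8 slope 36.1 lat -91.1 | 
t3 h 0 slope 40.3 lat -92.3 | t3 h 4 slope 43.2 lat -91.8 | t3 h 8 slope 46.0 lat -91.4 | 
t4 h 0 slope 50.6 lat -92.5 | t4 h 4 slope 53.4 lat -92.1 | t4 h 8 slope 56.1 lat -91.6 | 
t5 h 0 slope 91.9 lat -92.4 | t5 h 4 slope 94.0 lat -92.0 | t5 h 8 slope 96.2 lat -91.6 | 
t6 h 0 slope 102.7 lat -92.5 | t6 h 4 slope 104.7 lat -92.1 | t6 h 8 slope 106.6 lat -91.6 | 
t7 h 0 slope 143.9 lat -92.6 | t7 h 4 slope 145.2 lat -92.2 | t7 h 8 slope 146.6 lat -91.7 | 
tip h 0 slope 71.2 lat -67.8 | tip h 4 slope 72.5 lat -69.2 | tip h 8 slope 73.9 lat -70.6 | 
tip h 0 slope 75.1 lat -66.5 | tip h 4 slope 75.8 lat -69.4 | tip h 8 slope 76.5 lat -72.4 | 
scrBR h 0 slope 4.4 lat -86.8 | scrBR h 4 slope 6.1 lat -88.0 | scrBR h 8 slope 7.7 lat -89.3 | 
scrBR h 0 slope 7.0 lat -83.6 | scrBR h 4 slope 8.0 lat -86.4 | scrBR h 8 slope 9.0 lat -89.3 | 
scrBL h 0 slope 4.8 lat 96.2 | scrBL h 4 slope 6.4 lat 94.1 | scrBL h 8 slope 8.1 lat 92.0 | 
scrBL h 0 slope 6.8 lat 91.7 | scrBL h 4 slope 7.8 lat 88.1 | scrBL h 8 slope 8.8 lat 84.5 |
```

Request:
apply_moves([
  [-1.1,1.2,0],
  [-2.2,2.5,0],
  [-2.2,2.5,-1.5],
  [-2.2,2.5,-3.2],
  [-2.2,2.5,-5.0],
  [-2.2,2.5,-6.7],
  [-2.2,2.5,-6.7],
  [-2.2,2.5,-6.7],
], yaw=[0,0,0,0,0,0,0,0], jaw=[0,0,0,0,0,0,0,0])

```text
t: 3.92
eef_pos: [434.9, 125.3, 95.9]
tcp_rot: [0.125, 1.57, 0.187]
ft_force: [-0.5, 0.0, -0.2]
opening: 0.503
```

```bash
cat > look.py <<'E'
import sys
from h import *
n=sys.argv[1];s,c=snap('wrist',n+'w.png');_,a=snap('scene',n+'s.png');_,b=snap('side',n+'d.png')
import pickle;pickle.dump((s,c,a,b),open(n+'.pkl','wb'))
R=Ro.from_euler('xyz',s['tcp_rot']).as_matrix();print(s['t'],s['eef_pos'].round(2),s['ft_force'].round(1),s['opening'],'az',np.degrees(np.arctan2(R[1,2],R[0,2])))
a=cv2.imread(f'pics/{n}s.png')[90:270,230:390];b=cv2.imread(f'pics/{n}d.png')[100:280,240:400]
cv2.imwrite(f'pics/{n}sd.png',cv2.resize(np.hstack([a,b]),None,fx=2.5,fy=2.5,interpolation=2))
E
python3 look.py p1
```

```text
3.925 [434.94 125.3   95.9 ] [-0.5  0.  -0.2] 0.5030463457823539 az 3.5957359946535754
```

View pics/p1w.png

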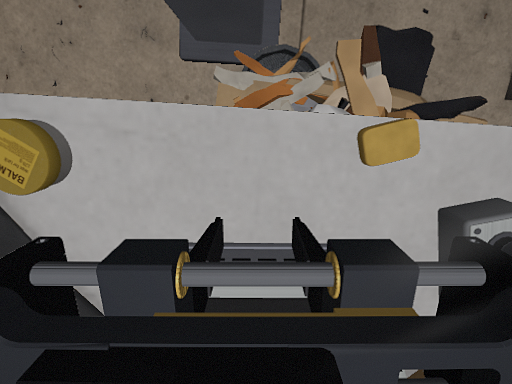

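View pics/p1sd.png

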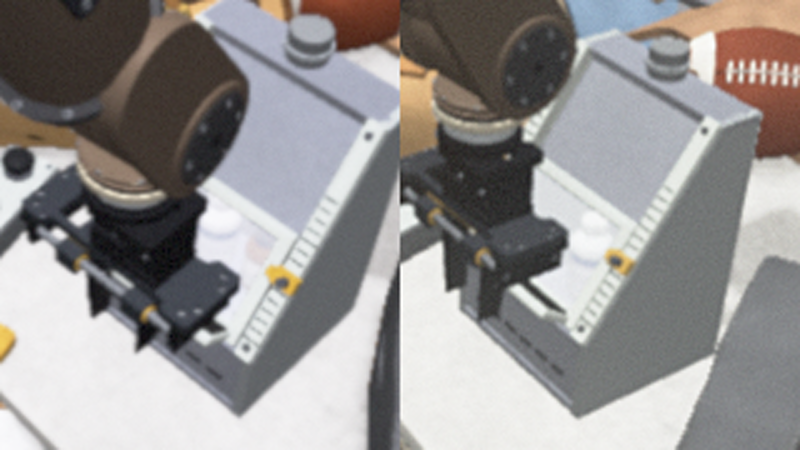

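Request:
apply_moves([
  [0.2,0,0],
  [0.4,0,0],
  [0.5,0.02,0],
  [0.6,0.03,0],
  [0.6,0.03,0],
], yaw=[0,0,0,0,0], jaw=[0,0,0,0,0])

```text
t: 4.7
eef_pos: [447.5, 125.6, 95.9]
tcp_rot: [-3.091, 1.567, -3.028]
ft_force: [-12.5, -2.4, 9.8]
opening: 0.495
```

Request:
apply_moves([
  [0.1,0.01,0.1],
  [0.2,0.01,0.3],
  [0.3,0.02,0.45],
  [0.4,0.03,0.6],
  [0.5,0.03,0.75],
  [0.6,0.04,0.9],
  [0.7,0.04,1.0],
  [0.8,0.05,1.15],
  [0.9,0.06,1.3],
  [1.0,0.06,1.4],
  [1.0,0.06,1.4],
], yaw=[0,0,0,0,0,0,0,0,0,0,0], jaw=[0,0,0,0,0,0,0,0,0,0,0])

```text
t: 6.08
eef_pos: [469.9, 126.8, 130.1]
tcp_rot: [-3.093, 1.56, -3.031]
ft_force: [-10.8, -1.1, 1.9]
opening: 0.501
```

```bash
python3 look.py p2
```

```text
6.075 [469.89 126.81 130.15] [-10.8  -1.1   1.9] 0.5009593848787337 az 3.5512612763587206
```

View pics/p2w.png

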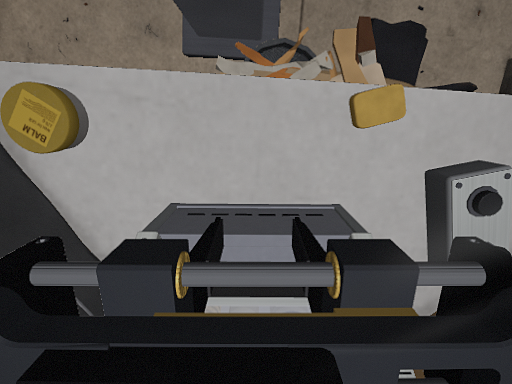

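View pics/p2sd.png

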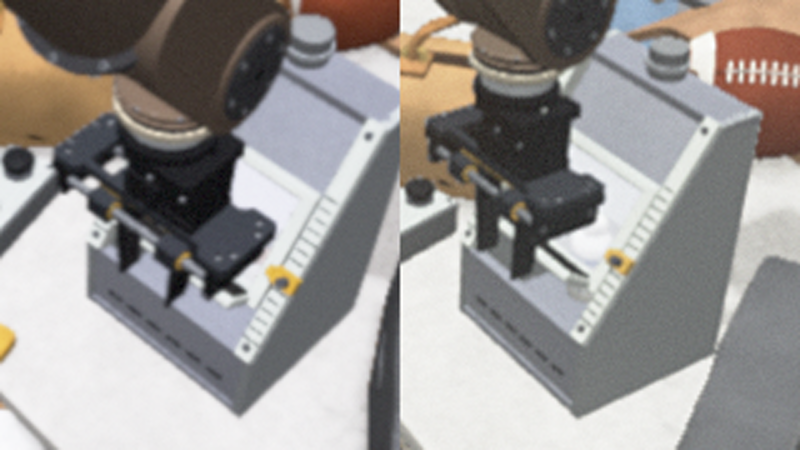

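```bash
cat > z.py <<'E'
import sys,cv2,numpy as np
n=sys.argv[1];a=cv2.imread(f'pics/{n}s.png')[170:235,300:365];b=cv2.imread(f'pics/{n}d.png')[175:240,290:355]
cv2.imwrite(f'pics/{n}z.png',cv2.resize(np.hstack([a,b]),None,fx=6,fy=6,interpolation=2))
E
python3 z.py p2
```

```text
(no output)
```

View pics/p2z.png

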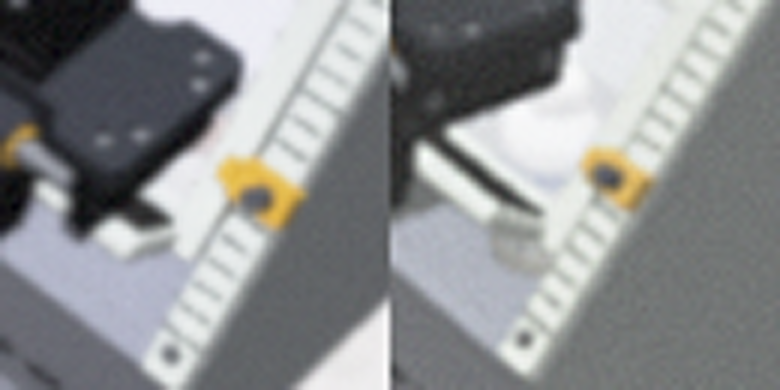

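```bash
cat > m3.py <<'E'
from m2 import *
yaw=np.radians(3.4);ex=np.array([np.cos(yaw),np.sin(yaw),0]);ey=np.array([-ex[1],ex[0],0]);ez=np.array([0,0,1.])
S=.5736*ex+.8192*ez;N=-.8192*ex+.5736*ez;O=np.array([493.4,126.7,90.1])
def lat(C,p,y):
    t,v=ray(C,p);P=t+v*((O-t)@ey+y)/(v@ey);return np.round([(P-O)@S,(P-O)@N],1)
zs=lambda p:((p[0]+.5)/6-.5+300,(p[1]+.5)/6-.5+170)
zd=lambda p:((p[0]-390+.5)/6-.5+290,(p[1]+.5)/6-.5+175)
E
python3 - <<'E'
from m3 import *
print('scene lipcorner',lat(A,zs((125,258)),-70),'rubber top front?',lat(A,zs((172,235)),-70))
print('side corners',lat(B,zd((492,248)),-70),lat(B,zd((497,220)),-70),lat(B,zd((548,268)),-70),lat(B,zd((545,215)),-70))
for y in(-74,-72): print('tip',lat(A,zs((224,167)),y),lat(B,zd((588,157)),y),lat(W,w((385,333)),y))
# projections for q
for q in (35,40,45):
  P=O+q*S-70*ey
  for nm,pt in dict(Flow=P+40*N,Ftop=P+40*N+13*S,root=P,rtop=P+13*S).items():
    a=proj(A,pt)[0];b=proj(B,pt)[0];print(q,nm,((a-[300,170])*6).round(),((b-[290,175])*6+[390,0]).round())
E
```

```text
scene lipcorner [42.8 47.2] rubber top front? [48.2 16.6]
side corners [33.2 28. ] [44.2 34.4] [32.5 -9. ] [52.2 10.6]
tip [79.7 15.9] [80.1 12.1] [75.9  6.6]
tip [77.7 10.1] [79.7  9.4] [107.1  58.4]
35 Flow [122. 271.] [473. 235.]
35 Ftop [139. 241.] [491. 206.]
35 root [173. 257.] [535. 256.]
35 rtop [190. 228.] [553. 227.]
40 Flow [128. 259.] [480. 224.]
40 Ftop [146. 229.] [498. 195.]
40 root [180. 246.] [542. 245.]
40 rtop [197. 216.] [560. 216.]
45 Flow [135. 248.] [487. 213.]
45 Ftop [152. 217.] [505. 183.]
45 root [186. 234.] [549. 234.]
45 rtop [203. 205.] [567. 205.]
```

Request:
apply_moves([
  [0.1,0.01,0.13],
  [0.2,0.01,0.27],
  [0.3,0.02,0.4],
  [0.4,0.03,0.55],
  [0.5,0.03,0.7],
  [0.6,0.04,0.85],
  [0.6,0.04,0.85],
], yaw=[0,0,0,0,0,0,0], jaw=[0,0,0,0,0,0,0])

```text
t: 7.2
eef_pos: [483.1, 127.6, 150.7]
tcp_rot: [-3.093, 1.556, -3.031]
ft_force: [-6.9, -1.3, 0.3]
opening: 0.496
```

```bash
python3 look.py p3; python3 z.py p3
```

```text
7.2 [483.09 127.65 150.71] [-6.9 -1.3  0.3] 0.4961444722282665 az 3.5442101911212758
```

View pics/p3z.png

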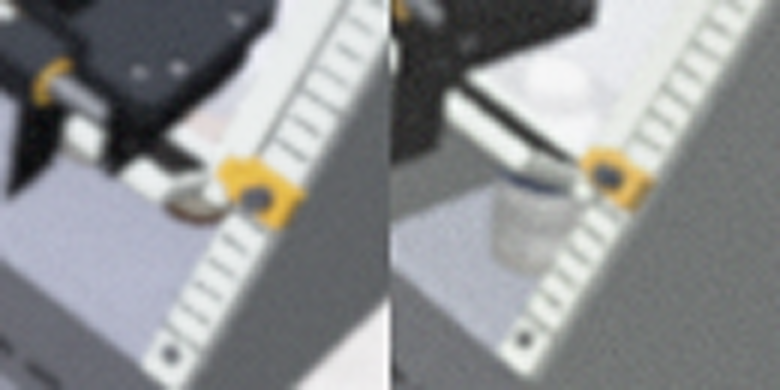

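Request:
apply_moves([
  [-0.5,0,0],
  [-1.0,0,0],
  [-1.0,0,2.0],
  [-1.0,0,4.0],
  [-0.4,-1.3,4.4],
  [0.3,-2.6,4.4],
  [0.3,-2.6,4.4],
  [0.3,-2.6,4.4],
], yaw=[0,0,0,0,0,0,0,0], jaw=[0,0,0,0,0,0,0,0])

```text
t: 8.35
eef_pos: [489.9, 62.9, 260.6]
tcp_rot: [-3.105, 1.555, -3.044]
ft_force: [-0.3, -0.2, -0.4]
opening: 0.498
```

```bash
python3 look.py p4; python3 z.py p4; python3 - <<'E'
import cv2
im=cv2.imread('pics/p4w.png');cv2.imwrite('pics/p4c.png',cv2.resize(im[150:290,180:380],None,fx=4,fy=4,interpolation=2))
E
```

```text
8.35 [489.94  62.91 260.58] [-0.3 -0.2 -0.4] 0.4982093720955197 az 3.522142278641219
```

View pics/p4c.png

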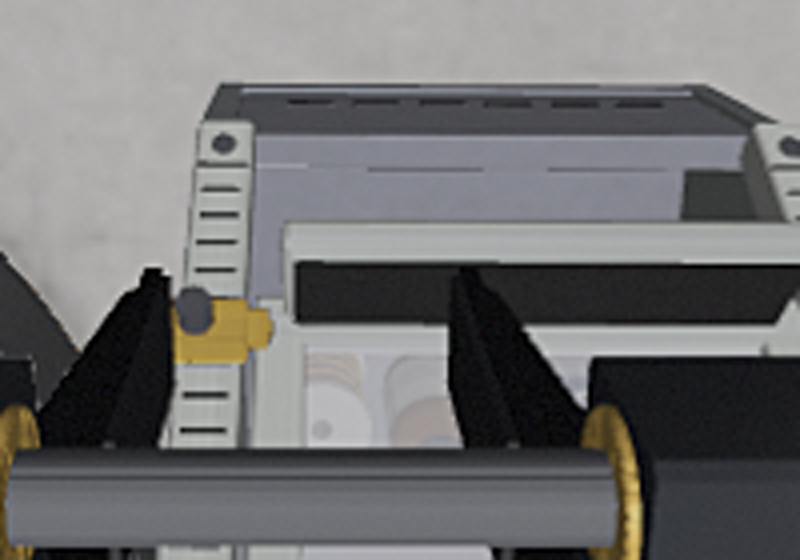

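View pics/p4z.png

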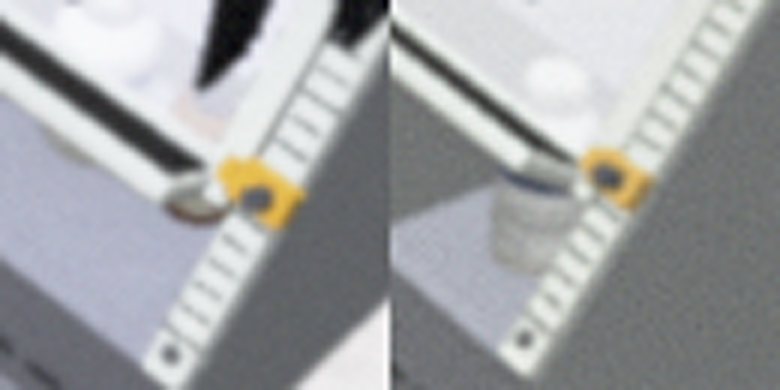

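```bash
cat > m4.py <<'E'
from m3 import *
s4,c4,_,_=pickle.load(open('p4.pkl','rb'));W4=cam(c4,s4)
w4=lambda p:((p[0]+.5)/4-.5+180,(p[1]+.5)/4-.5+150)
def onN(C,p,h):
    t,v=ray(C,p);P=t+v*((O+h*N-t)@N)/(v@N);return np.round([(P-O)@S,(P-O)@ey],1)
E
python3 - <<'E'
from m4 import *
print('Flow',onN(W4,w4((285,222)),40),onN(W4,w4((600,222)),40))
print('Ftop',onN(W4,w4((296,263)),40)-[13,0])
print('rubber root',onN(W4,w4((297,323)),0)-[13,0],onN(W4,w4((297,323)),3)-[13,0])
for h in (4,7,10,12): print('tip',h,onN(W4,w4((270,327)),h),onN(A,zs((224,168)),h),onN(B,zd((588,157)),h), 'scr',onN(W4,w4((224,143)),h))
x,e=tri((W4,w4((270,327))),(A,zs((224,168))),(B,zd((588,157))));print(x,e,(x-O)@S,(x-O)@N,(x-O)@ey)
for h in (4,7,10,12): print(h,[onN(W4,w4(p),h)[0] for p in [(220,189),(219,214),(217,242),(215,270),(204,396),(203,430)]])
print('scene Flow',onN(A,zs((168,205)),40),'side',onN(B,zd((500,175)),40))
# projections
for q in (60,63,66,70,72):
  P=O+q*S-70*ey
  for nm,pt in dict(Flow=P+40*N,Ftop=P+40*N+13*S,root=P,rtop=P+13*S).items():
    a=proj(W4,pt)[0];print(q,nm,((a-[180,150])*4).round())
E
```

```text
Flow [ 63.4 -70.2] [63.1 12.7]
Ftop [ 63.5 -67.1]
rubber root [ 56.4 -67.3] [ 58.3 -67.2]
tip 4 [ 73.2 -74.8] [ 75.3 -70.1] [ 78.7 -68. ] scr [  3.7 -91.6]
tip 7 [ 75.1 -74.7] [ 76.4 -71.1] [ 79.3 -70.2] scr [  6.4 -91.3]
tip 10 [ 76.9 -74.6] [ 77.4 -72.1] [ 79.8 -72.5] scr [  9.1 -91. ]
tip 12 [ 78.2 -74.5] [ 78.1 -72.8] [ 80.1 -73.9] scr [ 10.8 -90.8]
[532.03746642  54.57552082 163.16375433] [np.float64(0.21850653836957087), np.float64(1.0602186580931234), np.float64(1.1494098505273653)] 79.52372821978778 13.817349548268204 -74.28897570102521
4 [np.float64(23.0), np.float64(32.9), np.float64(43.5), np.float64(53.7), np.float64(95.0), np.float64(104.9)]
7 [np.float64(25.4), np.float64(35.2), np.float64(45.7), np.float64(55.8), np.float64(96.6), np.float64(106.4)]
10 [np.float64(27.9), np.float64(37.5), np.float64(47.9), np.float64(57.9), np.float64(98.2), np.float64(107.9)]
12 [np.float64(29.5), np.float64(39.1), np.float64(49.4), np.float64(59.3), np.float64(99.3), np.float64(108.9)]
scene Flow [ 65.  -71.5] side [ 59.6 -64.5]
60 Flow [284. 210.]
60 Ftop [284. 250.]
60 root [287. 294.]
60 rtop [286. 332.]
63 Flow [284. 219.]
63 Ftop [283. 260.]
63 root [286. 303.]
63 rtop [286. 341.]
66 Flow [284. 229.]
66 Ftop [283. 270.]
66 root [286. 312.]
66 rtop [285. 351.]
70 Flow [284. 241.]
70 Ftop [283. 283.]
70 root [286. 323.]
70 rtop [285. 363.]
72 Flow [284. 247.]
72 Ftop [283. 289.]
72 root [286. 329.]
72 rtop [285. 370.]
```

```bash
python3 - <<'E'
import cv2,numpy as np
a=cv2.imread('pics/p4s.png')[188:218,318:356];b=cv2.imread('pics/p4d.png')[190:220,300:338]
cv2.imwrite('pics/p4zz.png',np.vstack([cv2.resize(i,None,fx=10,fy=10,interpolation=2) for i in(a,b)]))
E
```

```text
(no output)
```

View pics/p4zz.png

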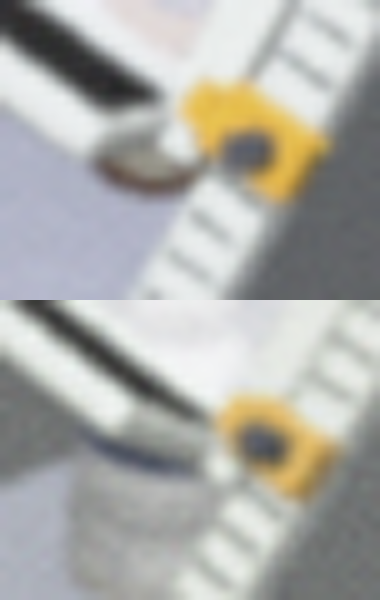

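```bash
python3 - <<'E'
from m4 import *
a=lambda p:((p[0]+.5)/10-.5+318,(p[1]+.5)/10-.5+188)
b=lambda p:((p[0]+.5)/10-.5+300,(p[1]+.5-300)/10-.5+190)
pA=dict(Fl=(97,155),Ft=(113,124),tip=(184,110),clampC=(255,140))
pB=dict(Fl=(84,432),Ft=(110,398),tip=(222,418),clampC=(277,446))
pW=dict(Fl=(285,222),Ft=(290,252),tip=(270,327),clampC=(210,331))
R={}
for k in pA:
  x,e=tri((A,a(pA[k])),(W4,w4(pW[k])));x2,e2=tri((B,b(pB[k])),(W4,w4(pW[k])))
  for x,e in((x,e),(x2,e2)): print(k,x.round(1),np.round(e,1)[0],'S,N,lat',np.round([(x-O)@S,(x-O)@N,(x-O)@ey],1))
for nm,C,q,P in(('A',A,a,pA),('B',B,b,pB),('W',W4,w4,pW)):
  print(nm,'Fl N40',onN(C,q(P['Fl']),40),'tip N10',onN(C,q(P['tip']),10),'Fl lat',lat(C,q(P['Fl']),-70),'tip lat',lat(C,q(P['tip']),-74))
E
```

```text
Fl [500.5  56.4 169. ] 0.8 S,N,lat [ 66.3  42.8 -70.6]
Fl [497.7  57.9 168.4] 2.4 S,N,lat [ 64.3  44.7 -68.9]
Ft [507.4  58.4 171.7] 0.5 S,N,lat [ 72.5  38.6 -69. ]
Ft [504.4  59.4 174.4] 1.7 S,N,lat [ 73.   42.6 -67.9]
tip [531.2  55.3 160.6] 1.8 S,N,lat [ 77.   13.  -73.6]
tip [531.8  54.6 162.1] 0.5 S,N,lat [ 78.5  13.4 -74.2]
clampC [532.7  38.7 164.5] 0.8 S,N,lat [ 80.4  14.8 -90.2]
clampC [533.9  38.2 163.7] 0.1 S,N,lat [ 80.5  13.4 -90.7]
A Fl N40 [ 65.9 -70.2] tip N10 [ 74.4 -71.3] Fl lat [65.7 39.5] tip lat [77.1 17.7]
B Fl N40 [ 61.4 -63.1] tip N10 [ 77.5 -71.4] Fl lat [63.2 48.9] tip lat [78.2 13.6]
W Fl N40 [ 63.4 -70.2] tip N10 [ 76.9 -74.6] Fl lat [67.9 45.9] tip lat [85.1 23.1]
```

Request:
apply_moves([
  [0.3,0,1.0],
  [1.3,0,1.8],
  [2.4,0,2.4],
  [2.4,0,2.4],
  [2.4,0,2.4],
], yaw=[0,0,0,0,0], jaw=[0,0,0,0,0])

```text
t: 9.32
eef_pos: [549.7, 63.2, 320.0]
tcp_rot: [-3.104, 1.554, -3.041]
ft_force: [-0.1, -0.3, -0.6]
opening: 0.497
```

```bash
python3 - <<'E'
from h import *
import pickle
s,c=snap('wrist','p5w.png');pickle.dump((s,c),open('p5.pkl','wb'));print(s['t'],s['eef_pos'])
im=cv2.imread('pics/p5w.png');cv2.imwrite('pics/p5c.png',cv2.resize(im[110:250,180:380],None,fx=4,fy=4,interpolation=2))
E
```

```text
9.325 [549.68023395  63.20011015 320.01152261]
```

View pics/p5c.png

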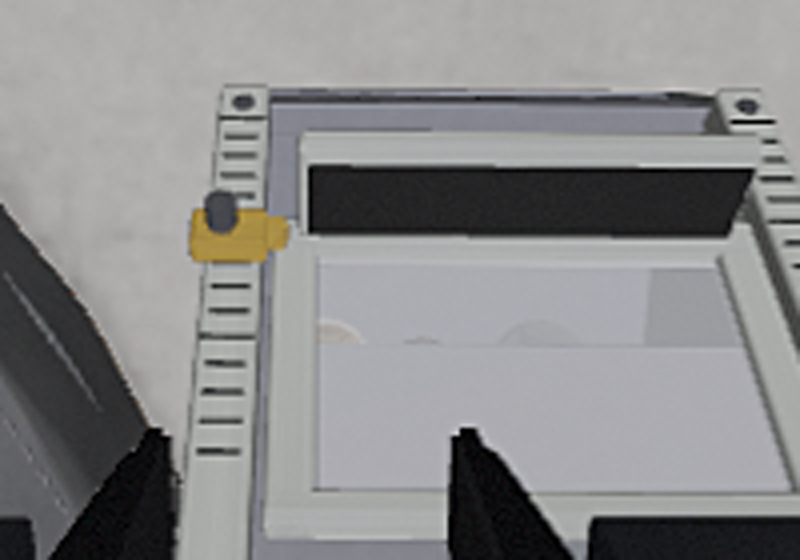

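```bash
python3 - <<'E'
from m4 import *
s5,c5=pickle.load(open('p5.pkl','rb'));W5=cam(c5,s5)
w5=lambda p:((p[0]+.5)/4-.5+180,(p[1]+.5)/4-.5+110)
P=dict(Fl=((285,222),(301,133)),rubF=((296,263),(308,166)),rubRoot=((297,323),(308,234)),tip=((271,327),(288,235)),scr=((224,143),(243,102)),clampR_edge=((249,330),(268,237)))
for k,(p,q) in P.items():
  x,e=tri((W4,w4(p)),(W5,w5(q)));print(k,x.round(1),np.round(e,2),'S,N,lat',np.round([(x-O)@S,(x-O)@N,(x-O)@ey],1))
for k,h in dict(Fl=40,rubF=40,rubRoot=0,tip=10,scr=10).items(): print(k,onN(W5,w5(P[k][1]),h),onN(W4,w4(P[k][0]),h))
for h in (7,10,13): print(h,onN(W5,w5(P['tip'][1]),h))
E
```

```text
Fl [500.4  57.  167.1] [0.13 0.13] S,N,lat [ 64.8  41.8 -70. ]
rubF [509.5  60.1 172.7] [0.27 0.27] S,N,lat [ 74.7  37.4 -67.4]
rubRoot [532.5  61.5 157.8] [0.28 0.28] S,N,lat [ 75.7  10.1 -67.4]
tip [532.6  54.8 161.4] [0.13 0.13] S,N,lat [ 78.4  12.3 -74.1]
scr [495.7  35.6 103.8] [0.11 0.11] S,N,lat [  9.4  10.4 -91. ]
clampR_edge [533.5  48.8 162.3] [0. 0.] S,N,lat [ 79.4  12.4 -80.2]
Fl [ 62.6 -69.9] [ 63.4 -70.2]
rubF [ 77.6 -67.7] [ 76.5 -67.1]
rubRoot [ 65.4 -67.7] [ 69.4 -67.3]
tip [ 76.1 -74. ] [ 76.9 -74.3]
scr [  8.9 -91.2] [  9.1 -91. ]
7 [ 73.  -74.1]
10 [ 76.1 -74. ]
13 [ 79.1 -73.9]
```

Request:
apply_moves([
  [-1.8,1.2,0],
  [-3.6,2.55,0],
  [-3.6,2.55,-1.5],
  [-3.6,2.55,-3.3],
  [-3.6,2.55,-5.1],
  [-3.6,2.55,-6.7],
  [-3.6,2.55,-6.7],
  [-3.6,2.55,-6.7],
], yaw=[0,0,0,0,0,0,0,0], jaw=[0,0,0,0,0,0,0,0])

```text
t: 10.48
eef_pos: [460.2, 126.9, 154.2]
tcp_rot: [-3.101, 1.556, -3.039]
ft_force: [0.6, -0.5, -0.5]
opening: 0.501
```

Request:
apply_moves([
  [0.3,0.01,-0.1],
  [0.6,0.03,-0.1],
  [0.8,0.04,-0.1],
  [0.85,0.04,-0.1],
  [0.85,0.04,-0.1],
], yaw=[0,0,0,0,0], jaw=[0,0,0,0,0])

```text
t: 11.1
eef_pos: [481.4, 127.9, 151.7]
tcp_rot: [-3.102, 1.556, -3.039]
ft_force: [-0.0, 0.3, 0.6]
opening: 0.5
```

Request:
apply_moves([
  [0.08,0.0,0.05],
  [0.14,0.01,0.13],
  [0.2,0.01,0.22],
  [0.25,0.02,0.3],
  [0.25,0.02,0.3],
], yaw=[0,0,0,0,0], jaw=[0,0,0,0,0])

```text
t: 11.72
eef_pos: [486.2, 128.3, 158.6]
tcp_rot: [-3.098, 1.552, -3.036]
ft_force: [-5.6, -0.8, -2.9]
opening: 0.503
```

Request:
apply_moves([
  [0.05,0.0,0.07],
  [0.1,0.0,0.12],
  [0.1,0.0,0.12],
], yaw=[0,0,0], jaw=[0,0,0])

```text
t: 12.1
eef_pos: [487.2, 128.2, 161.2]
tcp_rot: [-3.102, 1.549, -3.04]
ft_force: [-7.7, 0.7, -2.3]
opening: 0.5
```

Request:
apply_moves([
  [-0.5,0,0],
  [-1.0,0,0],
  [-1.0,0,2.0],
  [-1.0,0,4.0],
  [-0.4,-1.3,4.3],
  [0.2,-2.6,4.3],
  [0.2,-2.6,4.3],
  [0.2,-2.6,4.3],
], yaw=[0,0,0,0,0,0,0,0], jaw=[0,0,0,0,0,0,0,0])

```text
t: 13.1
eef_pos: [491.7, 63.5, 268.8]
tcp_rot: [-3.109, 1.549, -3.047]
ft_force: [-0.4, 0.2, 0.4]
opening: 0.499
```

```bash
cat > v.py <<'E'
import sys
from h import *
import pickle
n,y0=sys.argv[1],int(sys.argv[2])
s,c=snap('wrist',n+'w.png');pickle.dump((s,c),open(n+'.pkl','wb'));print(s['t'],s['eef_pos'])
im=cv2.imread(f'pics/{n}w.png');cv2.imwrite(f'pics/{n}c.png',cv2.resize(im[y0:y0+140,180:380],None,fx=4,fy=4,interpolation=2))
E
python3 v.py p6 150; python3 look.py p6b; python3 - <<'E'
import cv2,numpy as np
a=cv2.imread('pics/p6bs.png')[188:218,318:356];b=cv2.imread('pics/p6bd.png')[190:220,300:338]
cv2.imwrite('pics/p6zz.png',np.hstack([cv2.resize(i,None,fx=10,fy=10,interpolation=2) for i in(a,b)]))
E
```

```text
13.1 [491.7030221   63.54626623 268.76890721]
13.15 [491.69  63.79 268.75] [-0.4  0.5  0.1] 0.49943251200592603 az 3.5965144876891557
```

View pics/p6c.png

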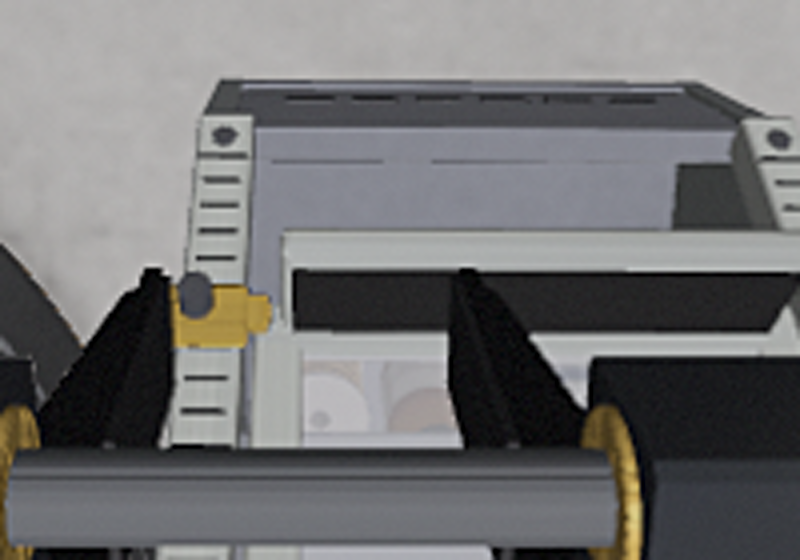

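View pics/p6zz.png

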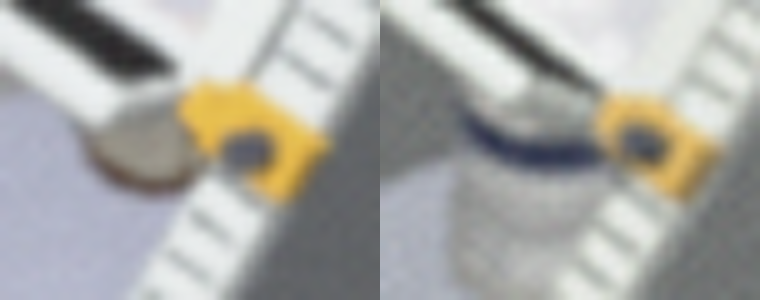

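Request:
apply_moves([
  [0.3,0,1.0],
  [1.3,0,1.8],
  [2.4,0,2.4],
  [2.4,0,2.4],
  [2.4,0,2.4],
], yaw=[0,0,0,0,0], jaw=[0,0,0,0,0])

```text
t: 13.92
eef_pos: [551.1, 64.3, 328.1]
tcp_rot: [-3.113, 1.547, -3.049]
ft_force: [-0.8, 0.2, 0.6]
opening: 0.499
```

```bash
python3 v.py p7 110
```

```text
13.925 [551.09764745  64.28369647 328.12029884]
```

View pics/p7c.png

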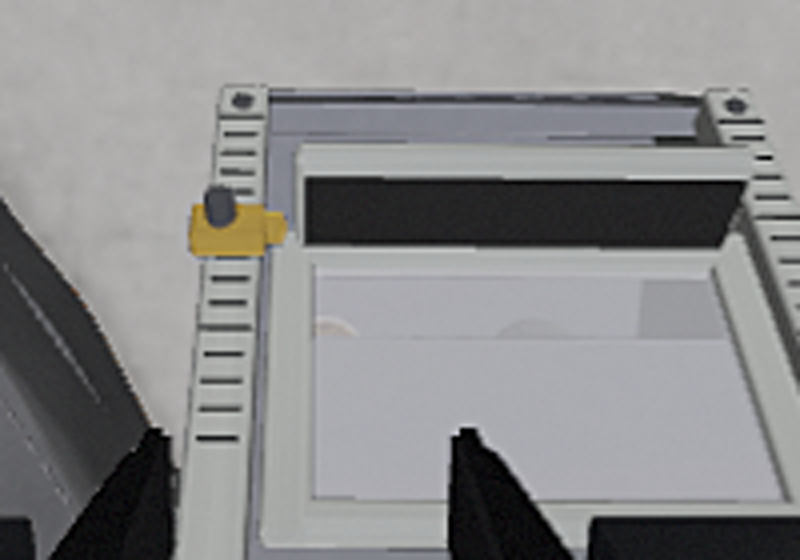

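```bash
cat > m5.py <<'E'
from m4 import *
def L(n,y0):
    s,c=pickle.load(open(n+'.pkl','rb'))[:2];return cam(c,s),(lambda p:((p[0]+.5)/4-.5+180,(p[1]+.5)/4-.5+y0))
def rep(n1,n2,P):
  C1,f1=L(n1,150);C2,f2=L(n2,110);r={}
  for k,(p,q) in P.items():
    x,e=tri((C1,f1(p)),(C2,f2(q)));r[k]=np.array([(x-O)@S,(x-O)@N,(x-O)@ey]);print(k,np.round(e[0],2),r[k].round(1),'N-fixed',onN(C1,f1(p),{'Fl':41.8,'rubF':37.4,'rubRoot':10.1,'tip':12.3,'scr':10.4}[k])[0],onN(C2,f2(q),{'Fl':41.8,'rubF':37.4,'rubRoot':10.1,'tip':12.3,'scr':10.4}[k])[0])
  print('remaining',r['tip'][0]-r['Fl'][0]-5, 'via rub', r['tip'][0]-(r['rubF'][0]+r['rubRoot'][0])/2+5)
E
python3 - <<'E'
from m5 import *
rep('p4','p5',dict(Fl=((285,222),(301,133)),rubF=((296,263),(308,166)),rubRoot=((297,323),(308,234)),tip=((271,327),(288,235)),scr=((224,143),(243,102))))
rep('p6','p7',dict(Fl=((284,232),(298,145)),rubF=((294,271),(305,177)),rubRoot=((294,330),(304,245)),tip=((270,313),(286,229)),scr=((224,135),(242,101))))
E
```

```text
Fl 0.13 [ 64.8  41.8 -70. ] N-fixed 64.7 64.8
rubF 0.27 [ 74.7  37.4 -67.4] N-fixed 74.7 74.6
rubRoot 0.28 [ 75.7  10.1 -67.4] N-fixed 75.7 75.7
tip 0.13 [ 78.4  12.3 -74.1] N-fixed 78.4 78.4
scr 0.11 [  9.4  10.4 -91. ] N-fixed 9.4 9.4
remaining 8.610966669768302 via rub 8.22608665879416
Fl 0.02 [ 73.4  42.9 -69.9] N-fixed 72.5 72.0
rubF 0.24 [ 82.4  38.1 -67.4] N-fixed 81.9 81.6
rubRoot 0.26 [ 82.3   9.4 -67.7] N-fixed 82.8 83.0
tip 0.2 [ 79.7  13.9 -73.9] N-fixed 78.6 78.0
scr 0.04 [  9.5  10.6 -91.1] N-fixed 9.4 9.3
remaining 1.2773181605390818 via rub 2.3140907492799556
```

Request:
apply_moves([
  [-1.8,1.2,0],
  [-3.6,2.55,0],
  [-3.6,2.55,-1.5],
  [-3.6,2.55,-3.3],
  [-3.6,2.55,-5.1],
  [-3.6,2.55,-6.7],
  [-3.6,2.55,-6.7],
  [-3.3,2.55,-6.7],
  [-3.0,2.57,-6.7],
  [-2.7,2.59,-6.7],
  [-2.7,2.59,-6.7],
], yaw=[0,0,0,0,0,0,0,0,0,0,0], jaw=[0,0,0,0,0,0,0,0,0,0,0])

```text
t: 15.45
eef_pos: [484.4, 128.8, 161.4]
tcp_rot: [-3.109, 1.549, -3.045]
ft_force: [-0.3, 0.7, 0.2]
opening: 0.504
```

Request:
apply_moves([
  [0.06,0,0],
  [0.11,0,0.02],
  [0.16,0,0.06],
  [0.16,0,0.06],
], yaw=[0,0,0,0], jaw=[0,0,0,0])

```text
t: 15.95
eef_pos: [487.2, 128.8, 162.4]
tcp_rot: [-3.113, 1.546, -3.05]
ft_force: [-4.7, 0.2, -2.9]
opening: 0.496
```

Request:
apply_moves([
  [0.04,0,0.04],
  [0.07,0,0.08],
  [0.07,0,0.08],
], yaw=[0,0,0], jaw=[0,0,0])

```text
t: 16.32
eef_pos: [487.9, 128.8, 164.0]
tcp_rot: [-3.116, 1.543, -3.053]
ft_force: [-6.8, 1.0, -3.0]
opening: 0.498
```

Request:
apply_moves([
  [-0.5,0,0],
  [-1.0,0,0],
  [-1.0,0,2.0],
  [-1.0,0,4.0],
  [-0.4,-1.3,4.2],
  [0.2,-2.6,4.2],
  [0.2,-2.6,4.2],
  [0.2,-2.6,4.2],
], yaw=[0,0,0,0,0,0,0,0], jaw=[0,0,0,0,0,0,0,0])

```text
t: 17.32
eef_pos: [492.4, 64.1, 269.0]
tcp_rot: [-3.119, 1.543, -3.056]
ft_force: [0.2, 0.6, 0.3]
opening: 0.5
```

```bash
python3 v.py p8 150; python3 look.py p8b
```

```text
17.325 [492.3748099   64.08153198 269.02645828]
17.375 [492.4   64.33 269.06] [ 1.3 -0.2 -0.1] 0.4978146168101629 az 3.6481062344064474
```

View pics/p8c.png

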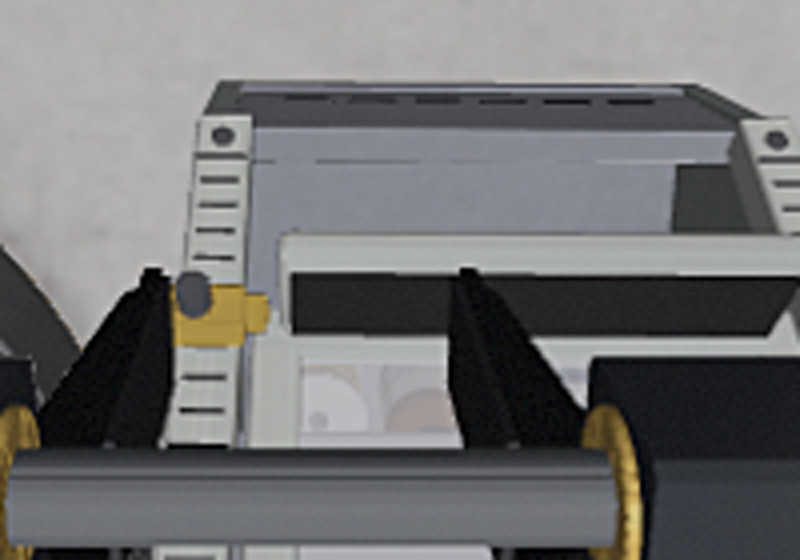

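Request:
apply_moves([
  [0.3,0,1.0],
  [1.3,0,1.8],
  [2.4,0,2.4],
  [2.4,0,2.4],
  [2.4,0,2.4],
], yaw=[0,0,0,0,0], jaw=[0,0,0,0,0])

```text
t: 18.15
eef_pos: [551.8, 64.8, 328.4]
tcp_rot: [-3.12, 1.542, -3.055]
ft_force: [-0.1, 1.2, -1.0]
opening: 0.502
```

```bash
python3 v.py p9 110
```

```text
18.15 [551.79118479  64.78055826 328.39440215]
```

View pics/p9c.png

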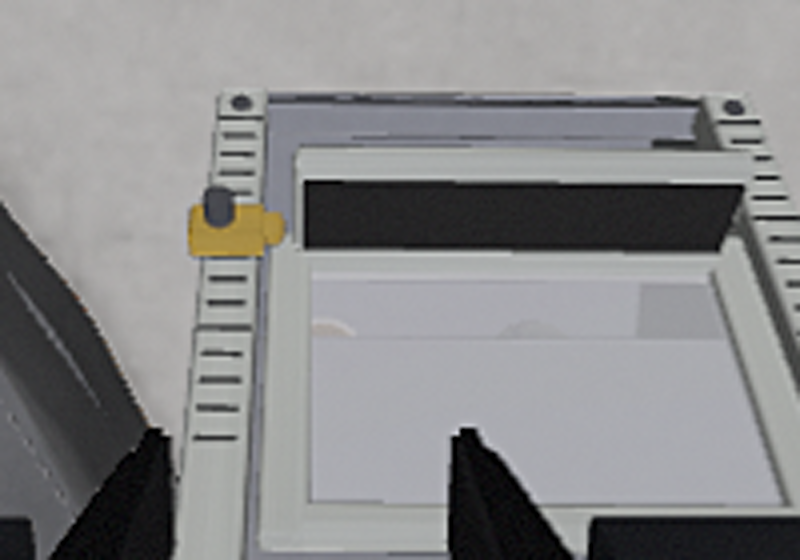

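```bash
python3 - <<'E'
from m5 import *
rep('p8','p9',dict(Fl=((282,236),(297,149)),rubF=((291,275),(304,181)),rubRoot=((292,334),(304,249)),tip=((268,313),(285,229)),scr=((224,135),(241,103))))
E
```

```text
Fl 0.07 [ 74.8  42.6 -69.8] N-fixed 74.1 73.8
rubF 0.05 [ 83.7  37.8 -67.5] N-fixed 83.5 83.3
rubRoot 0.03 [ 83.5   8.9 -67.5] N-fixed 84.2 84.7
tip 0.26 [ 80.4  14.8 -73.9] N-fixed 78.8 77.8
scr 0.26 [  7.8   8.9 -91. ] N-fixed 9.2 9.7
remaining 0.6163708846993643 via rub 1.7952271117503642
```

Request:
apply_moves([
  [-2.0,0.5,0],
  [-4.0,2.0,0],
  [-4.8,4.0,0],
  [-4.8,6.0,0],
  [-4.8,8.0,-0.5],
  [-4.8,10.0,-1.5],
  [-4.8,11.5,-3.0],
  [-4.8,11.5,-5.0],
  [-4.8,11.5,-5.0],
  [-4.8,11.5,-5.0],
], yaw=[0,0,0,0,0,0,0,0,0,0], jaw=[1,1,1,1,1,1,1,1,1,1])

```text
t: 19.55
eef_pos: [432.4, 352.1, 205.5]
tcp_rot: [3.136, 1.544, -3.083]
ft_force: [0.0, 0.1, -0.5]
opening: 0.005
```

```bash
python3 look.py b1; python3 - <<'E'
import cv2
im=cv2.imread('pics/b1w.png');cv2.imwrite('pics/b1c.png',cv2.resize(im[130:330,150:400],None,fx=3,fy=3,interpolation=2))
E
```

```text
19.55 [432.39 352.14 205.51] [ 0.   0.1 -0.5] 0.005387758185460242 az 3.6815086280547247
```

View pics/b1c.png

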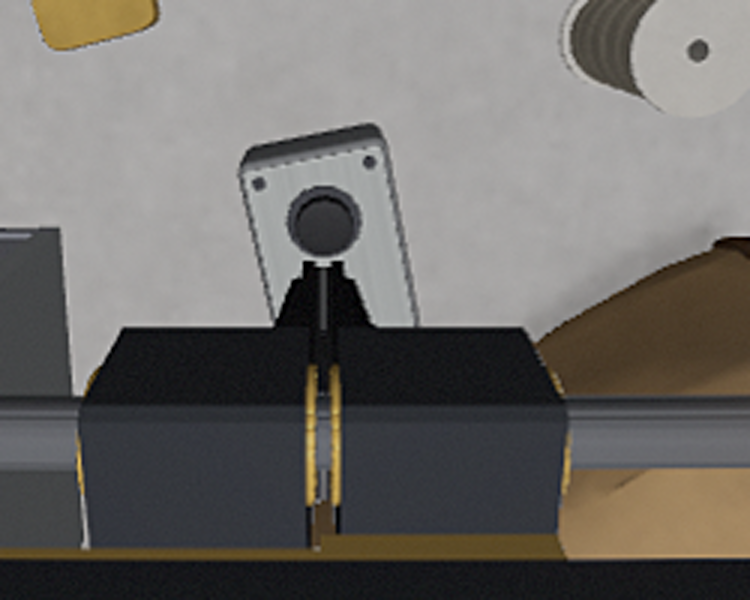

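View pics/b1s.png

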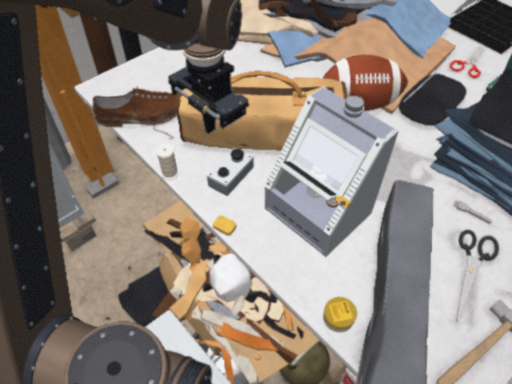

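```bash
python3 - <<'E'
from h import *
import pickle
s,c=pickle.load(open('b1.pkl','rb'))[:2];C=cam(c,s);s1,c1=pickle.load(open('w1.pkl','rb'));C1=cam(c1,s1)
p=((324.5)/3-.5+150,(226)/3-.5+130);p1=((674.5)/2.75-.5+160,113.5/2.75-.5+180)
print(plane(C,p,56),plane(C1,p1,56),tri((C,p),(C1,p1)))
for d in(-35,35): print(plane(C,((324.5+d)/3-.5+150,225/3-.5+130),56))
E
```

```text
[458.00303945 354.36866344  56.        ] [456.53707247 351.92802855  56.        ] (array([458.64363418, 354.50927883,  51.90358346]), [np.float64(0.5787356671471857), np.float64(0.578735667147207)])
[458.52064056 339.65733281  56.        ]
[456.61036654 369.02288794  56.        ]
```

Request:
apply_moves([
  [0.5,0.03,-0.5],
  [1.0,0.06,-2.0],
  [1.0,0.06,-3.8],
  [1.0,0.06,-5.0],
  [1.0,0.06,-5.6],
  [1.0,0.06,-5.6],
  [1.0,0.06,-5.6],
], yaw=[0,0,0,0,0,0,0], jaw=[1,1,1,1,1,1,1])

```text
t: 20.58
eef_pos: [458.2, 353.9, 66.8]
tcp_rot: [3.075, 1.547, 3.139]
ft_force: [-0.7, 0.7, 0.1]
opening: 0.002
```

```bash
python3 look.py b2; python3 - <<'E'
import cv2,numpy as np
a=cv2.imread('pics/b2s.png')[110:210,160:280];b=cv2.imread('pics/b2d.png')[130:230,180:300]
cv2.imwrite('pics/b2z.png',cv2.resize(np.hstack([a,b]),None,fx=3.3,fy=3.3,interpolation=2))
E
```

```text
20.575 [458.2  353.9   66.84] [-0.7  0.7  0.1] 0.001580905423674394 az 3.6657853549351445
```

View pics/b2z.png

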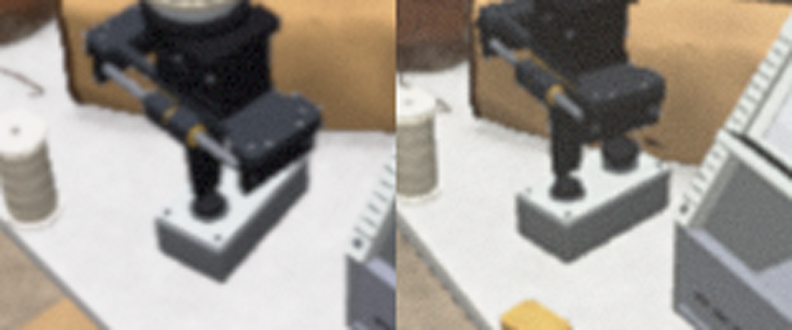

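Request:
apply_moves([
  [0,0,-0.25],
  [0,0,-0.45],
  [0,0,-0.6],
  [0,0,-0.7],
  [0,0,-0.7],
], yaw=[0,0,0,0,0], jaw=[1,1,1,1,1])

```text
t: 21.35
eef_pos: [458.1, 354.0, 50.2]
tcp_rot: [3.057, 1.547, 3.121]
ft_force: [-2.6, -1.2, 12.8]
opening: 0.006
```

Request:
apply_moves([
  [0,0,0.3],
  [0,0,1.0],
  [-0.5,0,3.0],
  [-1.0,0,5.0],
  [-1.5,0,6.5],
  [-1.5,0,6.5],
  [-1.5,0,6.5],
], yaw=[0,0,0,0,0,0,0], jaw=[1,1,1,1,1,1,1])

```text
t: 22.22
eef_pos: [420.5, 353.8, 212.6]
tcp_rot: [3.064, 1.547, 3.128]
ft_force: [-1.1, -0.7, -0.7]
opening: 0.003
```

```bash
python3 look.py e1; python3 -c "
from h import *
a=cv2.imread('pics/e1s.png').astype(int);b=cv2.imread('pics/p8bs.png').astype(int);r=a[165:235,300:365]-b[165:235,300:365];print(abs(r).mean(),abs(r).max())"
```

```text
22.225 [420.45 353.82 212.61] [-1.1 -0.7 -0.7] 0.0034049133115538035 az 3.6825582024748713
14.412747252747252 232
```

View pics/e1w.png

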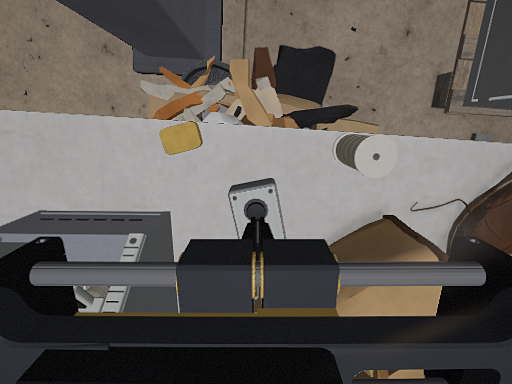

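View pics/e1s.png

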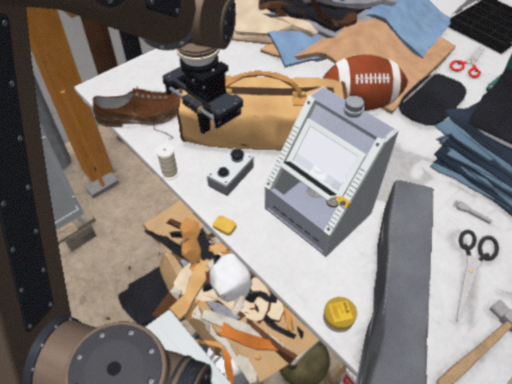

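View pics/e1sd.png

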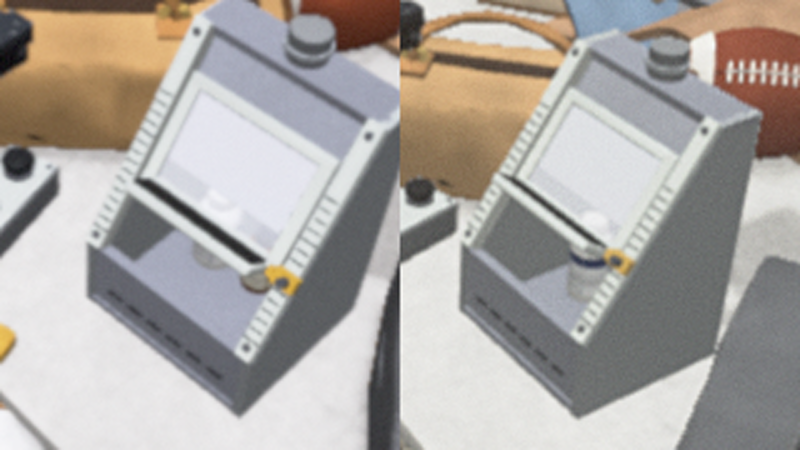

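```bash
python3 -c "
from cell import env
print(env.job_done());s=env.state();print(s['t'],s['ft_force'])"
```

```text
the job is handed in; nothing more can be done
None
the job is handed in; nothing more can be done
```

I pushed the window up to the brass pointer, then pressed the start button fully down and let it go. The job is handed in; the last clock reading before that was 22.2 s.

**Window:** The moves allow no tilting of the tool. The fingers therefore stayed vertical and pushed at the lip's lower front edge, with the tips 10–20 mm below that edge. They could not lie flat under the lip. Nothing pinched the lip or touched its top. The wrist force was about 7–16 N.

**Level at the pointer:** After the last push I measured from two wrist-camera places. The estimates did not fully agree: the lip came out between 0.6 mm past the pointer and 0.6 mm short of it using the lip's front corner. It came out 1.8 mm short using the rubber strip. My best estimate is within about 1–2 mm.

**Start button:** It was pressed to a tip height of 50.2 mm with about 13 N, against 50 mm expected when fully down, and then released. Two-view measurement put its top at 52 mm; the text says 56 mm, so I used 56 mm for position.

**Rest of the scene:** The closing pictures show the window still at the pointer. The wax tin, beeswax and spool look unmoved, judged by eye. I never brought a fingertip over the stop button, and the gripper was clear of everything.

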